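# Fit the linch pin in the draw tongue and snap its loop shut

### The job

Take the linch pin out of its grey holder and push it down through the cross hole near the free end of the square steel tongue on the blue stand until its head sits flat on the tongue, with its wire loop still raised and pointing out past the tongue's free end. Then swing the sprung loop down over the end of the tongue, past the rounded nose, until it snaps in underneath against the pin. The hole has to be felt for: press gently, do not ram pin, loop or gripper against the stand (the pressure on it must stay under 60 N), and leave the other things on the bench where they are.

Things in the scene. Friction and masses are not known exactly. Their poses are not given: they have to be found in the camera images.
- stand: Blue painted stand, fixed to the bench. Origin: on the bench, under the middle of the sleeve block's front face; x points back into the sleeve, so the tongue's free end points along -x; z up. Base plate 132 x 96 x 10 mm (x -65 to 67 mm); sleeve block x 0 to 60 mm, 56 mm wide, 100 mm high, with a 6 mm bolt on top. Keep the contact forces on it under 60 N.
- sleeve_mouth (a point): Point of the stand where the bright square tongue (24 x 24 mm) leaves the sleeve, at the middle of its top face: 87 mm high; underside 63 mm high. Axes as the stand. The tongue is stuck tight at an unmeasured extension: its vertical through hole (11.4 mm, small chamfer) lies 30 to 58 mm out along -x; its free end, a half-round nose seen from the side, is 28 mm beyond the hole's centre.
- holder: Grey plastic pin holder, fixed to the bench: block 44 x 60 x 48 mm high on a foot 60 x 80 x 6 mm, with one vertical blind hole 13 mm wide, 42 mm deep, in which the pin stands at the start, head resting on the block. Origin under its centre.
- pin_grip (a point): Linch pin (about 70 g and a 26 g loop): centre of the red grip plate on its head, 20 mm along x, 9 mm thick along y, top 13 mm above and foot 12 mm below this point; grip it across y from above. z up along the pin; -x is the side to which the loop points. The head (22 mm diameter) has its underside 25 mm below this point. With the pin home in the tongue this point is 112 mm above the bench.
- pin_tip (a point): Tip of the pin's shank, 62 mm below pin_grip along the pin. The shank is 10 mm in diameter and 37 mm long below the head, its last 6 mm tapering to 5 mm at the tip.
- loop (a joint): Swing of the wire loop about a hinge along the pin's y, 16 mm below pin_grip. 0: arms level along the pin's -x; positive swings down; 1.37 (stop): closed under the tongue. Stays where left. Cross bar (4.4 mm thick, 36 mm wide) 37 mm from the hinge. The bar meets the tongue's end at about 0.6; pushed over the nose it stretches the sprung arms up to 4 mm (about 6 N), then past 0.9 snaps in.
- loop_tab (a point): Tip of the yellow thumb tab on the loop's cross bar: 30 mm long, 16 mm wide, 3 mm thick, 5 mm lip, 45 degrees to the arms. With the loop at 0 the tip is 58 mm out from the pin's axis (along -x) and 21 mm above the hinge; closed, about 32 mm out and 53 mm below the hinge. Push its upper face down, then toward the pin. It is a lever: at the stop, a push of 10 N on it loads the stand with about 30 N.
- bin_2: Yellow parts bin 66 x 111 x 52 mm, bystander.
- spanner_1: Steel spanner 180 mm long, bystander.
- tape_black: Roll of black tape 60 mm across, 19 mm high, bystander.
- marker_2: Grey and red marker pen 135 mm long, bystander.
- screwdriver_1: Red-handled screwdriver 201 mm long, bystander.

How it is judged:
By the outcome, as a careful person would: the job done as asked, in the order asked, and still so for the second after the job is handed in, with the robot touching nothing.
It also fails if it takes over 64 s, if anything falls off the work surface, if the arm or the gripper's body presses on something with over 40 N, if the wrist force passes 120 N, or if a joint passes its speed limit or range.

### The arm

A 6-joint arm with a two-finger parallel gripper is mounted at the origin on a cart in front of the work surface, level with it; the furniture and walls round the work are solid. World frame = base frame: x ahead of the robot, y to its left, z up, the work surface at z = 0. Lengths are in m, angles in degrees, forces in N, time in s.
With the tool pointing down it reaches from about 0.4 to 0.825 m from the base axis. Payload 7 kg.
Tool frame: the origin (TCP) lies at the centre of the arm's flange, where the gripper is bolted on; the fingertips stand 178 mm ahead of it and the grasp point (between the pads) lies 159 mm ahead of it (r.tips_ahead is the z of the fingertips in the tool frame, in m); z points along the fingers, y is the line along which they close (so a half turn about z gives the same grasp; the last joint's range is limited). The gripper opens to 88 mm and grips with 3 to 60 N. Pads are 19 mm wide; open, the fingers measure 130 mm over their backs; the gripper's body (78 mm by 193 mm) begins 47 mm behind the grasp point.
Start: joints at [84.689, 20.546, 0.682, 0, -70.136, -16.507], TCP at [0.251, 0.627, 0.405] pointing down, gripper open.
Joint ranges: [-176.03, 176.03], [-82.01, 121.73], [-58.28, 71.71], [-173.87, 95.51], [-174.79, -0.11], [-173.66, 173.66]. Speed limits (degrees/s): [136.94, 136.94, 172.46, 180, 180, 180].

### API

Orientations are given as [roll, pitch, yaw] about the fixed x, y, z axes, in that order (R = Rz(yaw) Ry(pitch) Rx(roll)).
In Python, from plant import r gives the robot as it stands. The module is installed in compiled form; this text tells all that it offers.
- The arm moves only by the shell command python3 -m pendant 'ROWS' [FORCE]. ROWS is JSON, a list that holds one entry, the list of rows, each a list of 7 numbers: the shift along the tool's x, y, z in m, then the turn, a rotation vector about the tool's x, y, z in degrees, then the gripper command: -1 is shut, 1 is fully open, values between are in proportion. A call has 1 to 5 rows; each row is the pose to reach, as a shift and turn from the pose commanded when the call began, along the tool's axes at that moment; what a row does not reach only later rows make up. A row lasts 1/10 s, in which the tool goes at most 50 mm and 8.59 degrees, less where a joint would pass 70% of its speed; a pose out of reach is approached as far as the arm can. A call with a gripper value outside its range is refused whole. The fingers move at their own pace and stop on an object; FORCE is the grip in N (left out, the last holds). Time passes only in rows, so rows that repeat a pose let the fingers close. It gives the time, the measured TCP pose, the force, the opening and the grip force at its end, in the units of the state.
- r.get_state(): the state, without advancing time (a new reading comes with each control period).
- r.capture(name): name is "scene" or "side" or "wrist"; returns the picture (384x512x3 uint8, red, green, blue); there is no depth.
- r.camera_params(name): a dict with "fx", "fy", "cx", "cy" (pixels), "R" (3x3) and "t" (3): a world point X has camera coordinates R X + t. Camera axes: x right, y down, z forward; pixel columns grow to the right and rows downward; lengths in m; the calibration is good to about 2 mm. A picture is of the moment at which its call begins: read the wrist's pose just before it. camera_params takes no time and is no camera call; for the wrist camera it gives the pose at the moment of the call.
- r.close_job(): hands the job in; it is judged then, once.
The state is a dict: "time_s": time; "joints": joint angles; "qd": joint speeds; "joint_torque": joint torques, N m; "tcp_pos": TCP position; "eef_rot": TCP orientation; "contact_force": force on the tool from outside, world axes, zero at the start; "moment": the same for the moment, N m; "gripper_width": finger opening in m; "gripper_force": force on a finger pad.
Only numpy, scipy, OpenCV 4.12 (cv2) and the standard library are available. Lean on these libraries where they do the work, as an engineer would, in place of code of your own. Each camera call takes 0.05 s, during which the arm holds its last target. There are 200 camera calls.

## Working session

There is one attempt and no reset: what is moved stays moved. The work goes in short steps, Python scripts to look and compute and a shell command to move; the robot and the scene stay as the last step left them, time stands still between calls to the robot, and variables do not carry over. Pictures are saved under pics/ and viewed, at most 10 in all, crops included, and the job is handed in when it is done.

```bash
mkdir -p pics
python3 - <<'E'
from plant import r
import cv2,numpy as np
s=r.get_state();print({k:np.round(v,3).tolist() for k,v in s.items()})
ims=[]
for n in("scene","side"):
    p=r.camera_params(n);print(n,{k:np.round(v,3).tolist() for k,v in p.items()})
    im=r.capture(n);cv2.imwrite(f"pics/{n}0.png",cv2.resize(im[...,::-1],(800,600)))
    np.save(f"pics/{n}0.npy",im)
E
```

```text
{'time_s': 0.0, 'joints': [84.689, 20.591, 0.633, -0.02, -70.137, -16.506], 'qd': [0.023, 0.081, 0.026, -0.103, -0.009, -0.018], 'joint_torque': [0.001, -58.272, 29.305, 6.997, 0.007, -0.0], 'tcp_pos': [0.251, 0.626, 0.404], 'eef_rot': [179.903, -0.009, -21.823], 'contact_force': [0.207, -0.832, 0.379], 'moment': [0.052, 0.023, -0.02], 'gripper_force': 0.0, 'gripper_width': 0.088}
scene {'fx': 374.552, 'fy': 374.552, 'cx': 259.843, 'cy': 195.963, 'R': [[0.518, -0.855, -0.002], [-0.687, -0.414, -0.597], [0.51, 0.311, -0.802]], 't': [-0.141, 0.444, 0.639]}
side {'fx': 405.179, 'fy': 405.179, 'cx': 255.311, 'cy': 188.06, 'R': [[-0.999, -0.042, 0.018], [-0.036, 0.494, -0.868], [0.027, -0.868, -0.495]], 't': [0.513, -0.006, 1.151]}
```

View pics/scene0.png

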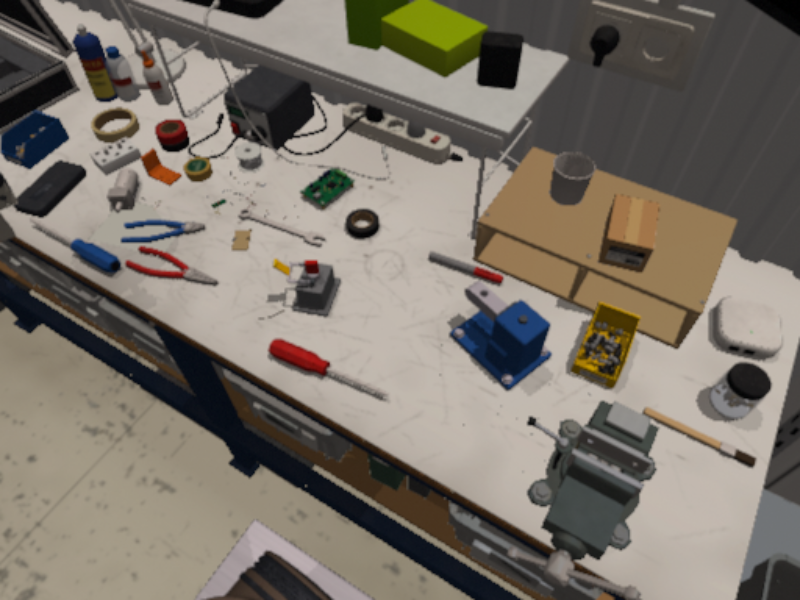

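View pics/side0.png

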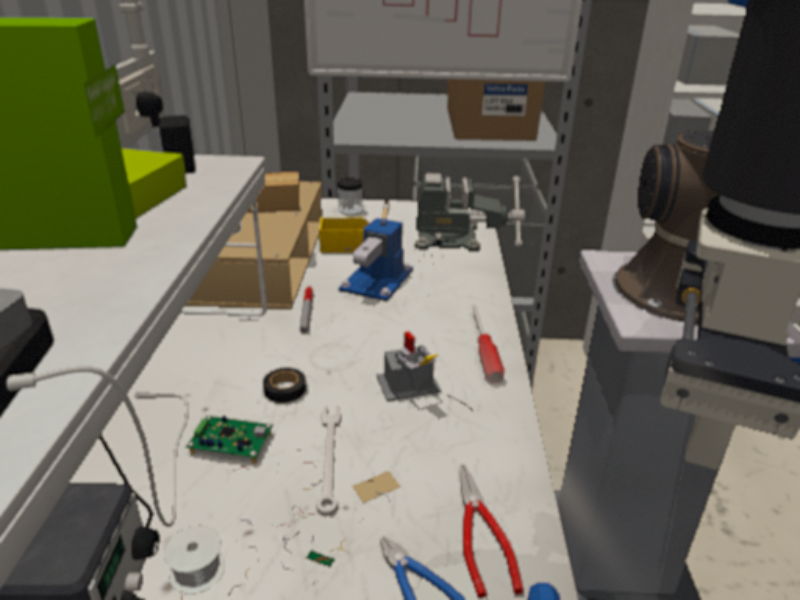

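The scene shows the holder with the red grip at about (312,267) and the yellow tab at (282,267). The stand's bolt is at (522,320) and the tongue end at (478,290). In the side view the grip is at (409,342), the tab at (430,358) and the stand near (378,255). Positions are in the 800 px scale.

```bash
cat > h.py <<'E'
import numpy as np,cv2
from plant import r
def ray(p,uv):
    R=np.array(p["R"]);t=np.array(p["t"]);d=R.T@np.array([(uv[0]-p["cx"])/p["fx"],(uv[1]-p["cy"])/p["fy"],1]);return -R.T@t,d/np.linalg.norm(d)
def onz(p,uv,z):
    o,d=ray(p,uv);return o+d*(z-o[2])/d[2]
def tri(rs):
    A=sum(np.eye(3)-np.outer(d,d) for o,d in rs);b=sum((np.eye(3)-np.outer(d,d))@o for o,d in rs)
    x=np.linalg.solve(A,b);return x,[np.linalg.norm(np.cross(x-o,d)) for o,d in rs]
def proj(p,X):
    c=np.array(p["R"])@X+np.array(p["t"]);return np.array([p["fx"]*c[0]/c[2]+p["cx"],p["fy"]*c[1]/c[2]+p["cy"]])
def blobs(im,kind,box=None,amin=8):
    h=cv2.cvtColor(im,cv2.COLOR_RGB2HSV).astype(int);H,S,V=h[...,0],h[...,1],h[...,2]
    m={'red':((H<8)|(H>172))&(S>150)&(V>70),'yel':(H>18)&(H<34)&(S>150)&(V>80),'blue':(H>100)&(H<125)&(S>120)&(V>40)}[kind].astype(np.uint8)
    if box: k=np.zeros_like(m);x0,y0,x1,y1=box;k[y0:y1,x0:x1]=1;m*=k
    n,l,s,c=cv2.connectedComponentsWithStats(m)
    return [(c[i].round(1).tolist(),s[i].tolist()) for i in range(1,n) if s[i][4]>=amin]
E
python3 - <<'E'
from h import *
a=np.load("pics/scene0.npy");b=np.load("pics/side0.npy");A=r.camera_params("scene");B=r.camera_params("side")
for k in('red','yel'):
    print(k,blobs(a,k,(165,155,225,190)),blobs(b,k,(250,205,290,240)))
print('blue',blobs(a,'blue',(280,175,360,250),50),blobs(b,'blue',(210,130,270,195),50))
def T(u,v):
    x,e=tri([ray(A,np.array(u)*.64),ray(B,np.array(v)*.64)]);return x.round(4),np.round(e,4)
print(T((312,267),(409,342)),T((275,263),(436,357)))
for u in((522,320),):print(onz(A,np.array(u)*.64,.104))
E
python3 - <<'E'
import cv2
a=cv2.imread('pics/scene0.png');b=cv2.imread('pics/side0.png')
E
python3 - <<'E'
import numpy as np,cv2
a=np.load("pics/scene0.npy")[170:260,275:365];b=np.load("pics/side0.npy")[130:200,205:275]
b=cv2.resize(b,(400,400),interpolation=2);a=cv2.resize(a,(400,400),interpolation=2)
cv2.imwrite("pics/st.png",np.hstack([a,b])[...,::-1])
E
```

```text
red [([198.7, 168.0], [195, 167, 8, 3, 23])] [([261.6, 218.2], [259, 213, 6, 12, 49])]
yel [([179.7, 170.5], [175, 166, 10, 10, 46])] [([273.2, 229.6], [269, 227, 10, 7, 24])]
blue [([324.1, 217.4], [289, 193, 63, 56, 1564])] [([242.8, 170.3], [218, 141, 43, 51, 876])]
(array([0.4889, 0.3055, 0.0721]), array([0.001, 0.001])) (array([0.4555, 0.3529, 0.0838]), array([0.0037, 0.0037]))
[ 0.54414818 -0.02681684  0.104     ]
```

View pics/st.png

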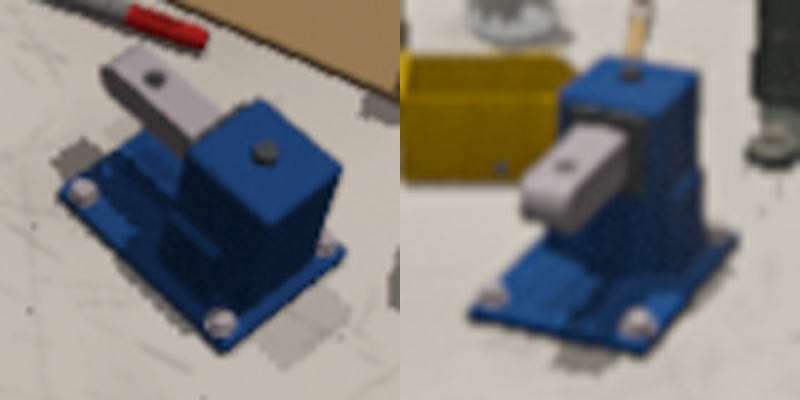

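The crops show the stand. Scene: hole at native (309.9,187.3), bolt at (334.6,204.4). Side: hole at (233.9,159.0), bolt at (245.2,142.9).

Run:
```python
from h import *
A=r.camera_params("scene");B=r.camera_params("side")
H=[(309.9,187.3),(233.9,159.05)];Bo=[(334.6,204.4),(245.25,142.95)]
for n,(u,v),z in(('hole',H,.087),('bolt',Bo,.104)):
    x,e=tri([ray(A,u),ray(B,v)]);print(n,x.round(4),np.round(e,4),onz(A,u,z).round(4),onz(B,v,z).round(4))
# base plate washers, holder grip/tab
for u in((199.7,170.9),):print('grip sc',onz(A,u,.073))
print(onz(B,(261.6,218.2),.073))
h=onz(A,H[0],.087);b=onz(A,Bo[0],.104);d=b-h;print(np.degrees(np.arctan2(d[1],d[0])),np.hypot(*d[:2]))
h=onz(B,H[1],.087);b=onz(B,Bo[1],.104);d=b-h;print(np.degrees(np.arctan2(d[1],d[0])),np.hypot(*d[:2]))
w=r.camera_params("wrist");print({k:np.round(v,3).tolist() for k,v in w.items()})
```

```text
hole [0.5717 0.0455 0.0863] [0.0018 0.0018] [0.5733 0.0452 0.087 ] [0.5699 0.0493 0.087 ]
bolt [ 0.5454 -0.027   0.1024] [0.0012 0.0012] [ 0.5457 -0.0273  0.104 ] [ 0.5441 -0.0214  0.104 ]
grip sc [0.48943631 0.30485517 0.073     ]
[0.48840146 0.30517478 0.073     ]
-110.82074679557043 0.07760360424406987
-110.02907107770554 0.07522560355179662
{'fx': 309.503, 'fy': 309.503, 'cx': 254.318, 'cy': 193.665, 'R': [[-0.371, -0.929, 0.002], [-0.894, 0.358, 0.268], [-0.249, 0.097, -0.963]], 't': [0.674, -0.033, 0.39]}
```

```bash
cat >> h.py <<'E'
from scipy.spatial.transform import Rotation as Ro
def go(pos,yaw,tilt=0):
    """print shift and turn in the tool frame to reach a TCP pose; tilt about tool y"""
    s=r.get_state();R0=Ro.from_euler('xyz',s["eef_rot"],degrees=True)
    R1=Ro.from_euler('xyz',[180,0,yaw],degrees=True)*Ro.from_rotvec([0,tilt,0],degrees=True)
    d=R0.inv().apply(np.array(pos)-s["tcp_pos"]);w=(R0.inv()*R1).as_rotvec(degrees=True)
    print('shift',d.round(4),'turn',w.round(2),'F',np.round(s["contact_force"],1),'w',round(s["gripper_width"],4),'t',s["time_s"])
E
python3 -m pendant '[[[0.17,0.105,0.027,0,0,16.5,0],[0.17,0.105,0.027,0,0,16.5,0],[0.17,0.105,0.027,0,0,16.5,0],[0.17,0.105,0.027,0,0,16.5,0],[0.17,0.105,0.027,0,0,16.5,0]]]' 20
python3 -c "
from h import *
go((.489,.305,.35),-55)"
```

```text
time_s: 0.6
tcp_pos: [0.3717, 0.4615, 0.3766]
eef_rot: [179.8, -0.0, -38.6]
contact_force: [0.0, 0.2, 0.6]
gripper_width: 0.0533
gripper_force: 0.0
shift [0.1893 0.0492 0.0269] turn [ 0.16 -0.06 16.45] F [0.  0.2 0.6] w 0.0533 t 0.6
```

```bash
python3 -m pendant '[[[0.19,0.049,0.027,0.1,0,16.5,0],[0.19,0.049,0.027,0.1,0,16.5,0],[0.19,0.049,0.027,0.1,0,16.5,0],[0.19,0.049,0.027,0.1,0,16.5,0],[0.19,0.049,0.027,0.1,0,16.5,0]]]'
python3 - <<'E'
from h import *
go((.489,.305,.35),-55)
p=r.camera_params("wrist");im=r.capture("wrist");cv2.imwrite("pics/w1.png",im[...,::-1]);np.save("pics/w1.npy",im)
for k in('red','yel'):
    for c,s in blobs(im,k,amin=30):print(k,c,s,onz(p,c,.086 if k=='red' else .07).round(4))
E
```

```text
time_s: 1.1
tcp_pos: [0.4903, 0.3058, 0.3493]
eef_rot: [179.9, -0.0, -55.1]
contact_force: [0.1, -1.1, -0.0]
gripper_width: 0.0436
gripper_force: 0.0
shift [-0.0001  0.0015 -0.0007] turn [ 0.06 -0.03 -0.09] F [ 0.1 -1.1 -0. ] w 0.0436 t 1.1
red [380.1, 195.0] [349, 161, 62, 64, 1825] [0.4085 0.2433 0.086 ]
red [254.7, 198.2] [250, 185, 10, 27, 217] [0.4908 0.304  0.086 ]
yel [251.9, 244.5] [244, 234, 16, 22, 331] [0.465  0.3452 0.07  ]
```

View pics/w1.png

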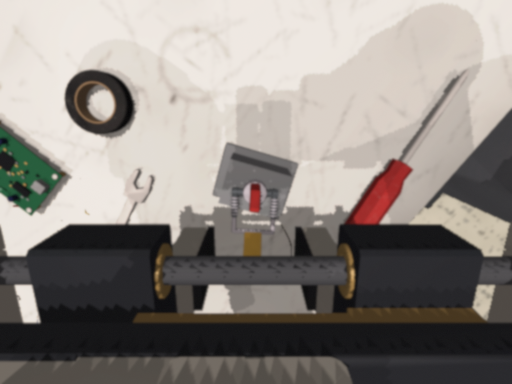

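The wrist view shows the red plate at (255,198), the tab at (252,244) below it and the holder square at (256,180). The pin's yaw is about -58°.

Run:
```python
from h import *
im=np.load("pics/w1.npy");p=r.camera_params("wrist")
h=cv2.cvtColor(im,cv2.COLOR_RGB2HSV);m=(((h[...,0]<8)|(h[...,0]>172))&(h[...,1]>150)&(h[...,2]>70)).astype(np.uint8);m[:,300:]=0
c=cv2.findContours(m,0,1)[0];c=max(c,key=cv2.contourArea);print(cv2.minAreaRect(c))
b=cv2.boxPoints(cv2.minAreaRect(c));print(np.array([onz(p,q,.086)[:2] for q in b]).round(4))
go((.491,.304,.241),-58)
```

```text
((254.93402099609375, 197.9238739013672), (8.834633827209473, 26.076419830322266), 4.085616588592529)
[[0.4874 0.3173]
 [0.4988 0.2983]
 [0.4927 0.2946]
 [0.4811 0.3136]]
shift [0.0038 0.0008 0.1088] turn [-0.01 -0.01  2.95] F [-0.4  0.5 -0.4] w 0.0438 t 1.15
```

```bash
python3 -m pendant '[[[0.003,0.001,0.05,0,0,3.5,0],[0.003,0.001,0.09,0,0,3.5,0],[0.003,0.001,0.109,0,0,3.5,0],[0.003,0.001,0.109,0,0,3.5,0],[0.003,0.001,0.109,0,0,3.5,-0.5]]]' 25
python3 -m pendant '[[[0,0,0,0,0,0,-1],[0,0,0,0,0,0,-1],[0,0,0,0,0,0,-1],[0,0,0,0,0,0,-1],[0,0,0,0,0,0,-1]]]' 25
```

```text
time_s: 1.65
tcp_pos: [0.4893, 0.3079, 0.2421]
eef_rot: [-179.9, 0.0, -58.2]
contact_force: [0.9, 0.0, -0.9]
gripper_width: 0.0397
gripper_force: 0.0
time_s: 2.15
tcp_pos: [0.4895, 0.3069, 0.2423]
eef_rot: [-179.9, 0.0, -58.3]
contact_force: [-0.9, 0.6, 4.5]
gripper_width: 0.0092
gripper_force: 25.0
```

```bash
python3 -m pendant '[[[0,0,-0.01,0,0,0,-1],[0,0,-0.03,0,0,0,-1],[0,0,-0.06,0,0,0,-1],[0,0,-0.1,0,0,0,-1],[0,0,-0.12,0,0,0,-1]]]' 35
python3 -c "
from h import *
go((.571,.046,.352),-110.4)"
```

```text
time_s: 2.65
tcp_pos: [0.4897, 0.3068, 0.3657]
eef_rot: [-179.7, 0.0, -58.3]
contact_force: [0.4, 0.2, -1.4]
gripper_width: 0.0084
gripper_force: 35.0
shift [0.2647 0.068  0.0131] turn [-0.28  0.19 52.1 ] F [ 0.4  0.2 -1.4] w 0.0084 t 2.65
```

```bash
python3 -m pendant '[[[0.035,0.009,0,0,0,7,-1],[0.07,0.018,0,0,0,14,-1],[0.105,0.027,0,0,0,21,-1],[0.14,0.036,0.005,0,0,28,-1],[0.175,0.045,0.006,0,0,35,-1]]]'
python3 -c "
from h import *
go((.571,.046,.352),-110.4)"
```

```text
time_s: 3.15
tcp_pos: [0.5428, 0.1326, 0.3557]
eef_rot: [-180.0, 0.1, -93.6]
contact_force: [0.7, 0.2, -1.0]
gripper_width: 0.0087
gripper_force: 35.0
shift [ 0.0846 -0.0336  0.0036] turn [-0.04  0.08 16.8 ] F [ 0.7  0.2 -1. ] w 0.0087 t 3.15
```

```bash
python3 -m pendant '[[[0.028,-0.011,0,0,0,6,-1],[0.056,-0.022,0.003,0,0,12,-1],[0.085,-0.034,0.003,0,0,17,-1],[0.085,-0.034,0.003,0,0,17,-1],[0.085,-0.034,0.003,0,0,17,-1]]]'
python3 - <<'E'
from h import *
go((.571,.046,.352),-110.4)
A=r.capture("scene");B=r.capture("side");np.save("pics/A2.npy",A);np.save("pics/B2.npy",B)
a=cv2.resize(A[110:260,255:405],(400,400),interpolation=2);b=cv2.resize(B[70:200,180:310],(400,400),interpolation=2)
cv2.imwrite("pics/st2.png",np.hstack([a,b])[...,::-1])
E
```

```text
time_s: 3.65
tcp_pos: [0.5719, 0.0465, 0.3527]
eef_rot: [-180.0, 0.1, -110.4]
contact_force: [-0.0, 0.6, -1.4]
gripper_width: 0.0086
gripper_force: 35.0
shift [0.0008 0.0007 0.0007] turn [-0.04  0.09  0.01] F [-0.   0.6 -1.4] w 0.0086 t 3.65
```

View pics/st2.png

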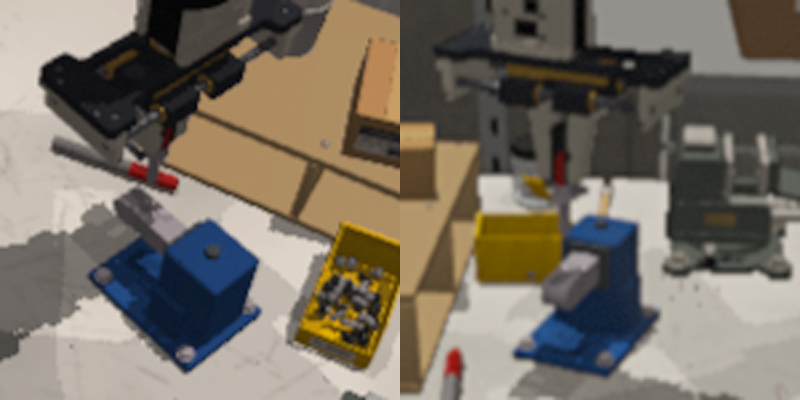

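The pin hangs above the tongue, with the yellow tab on its outer side. I need a tighter crop to see the tip against the hole.

Run:
```python
from h import *
A=np.load("pics/A2.npy");B=np.load("pics/B2.npy")
a=cv2.resize(A[150:210,285:335],(400,480),interpolation=2);b=cv2.resize(B[115:175,210:260],(400,480),interpolation=2)
a=np.hstack([a,b]).astype(float);a=255*(a/255)**.6
cv2.imwrite("pics/st3.png",a[...,::-1])
A=r.camera_params("scene");B=r.camera_params("side")
s=r.get_state();t=np.array(s["tcp_pos"]);
for dz in(.169,.194,.231):print(proj(A,t-[0,0,dz]),proj(B,t-[0,0,dz]))
```

```text
[313.33553    159.38392587] [232.93252812 124.49619583]
[312.05104227 167.11799199] [233.02290562 133.65026379]
[310.26151521 177.89296491] [233.1528081  146.80769952][ WARN:0@0.666] global loadsave.cpp:1063 imwrite_ Unsupported depth image for selected encoder is fallbacked to CV_8U.
```

View pics/st3.png

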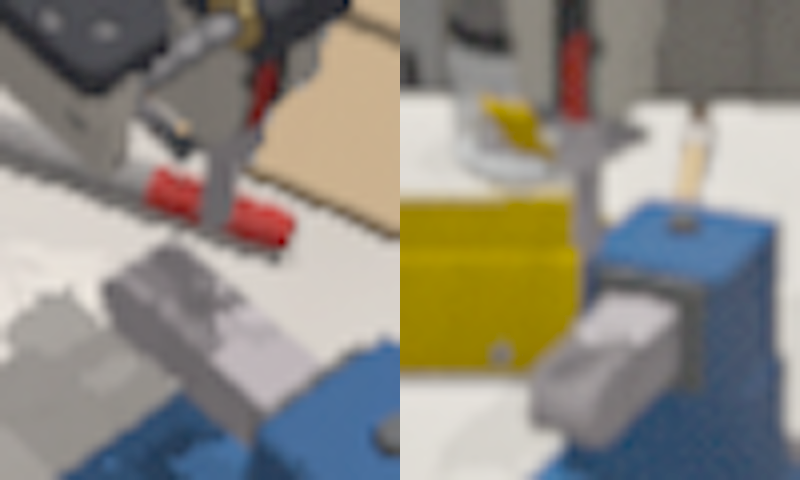

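Scene: the shank tip is at about native (311.5,178.5). Side: the tip is at about (233.1,146.9). I'll compare these with the hole using the same cameras.

Run:
```python
from h import *
A=r.camera_params("scene");B=r.camera_params("side")
t=tri([ray(A,(311.5,178.5)),ray(B,(233.1,146.9))]);h=tri([ray(A,(309.9,187.3)),ray(B,(233.9,159.05))])
print(t,h)
# shank centre column refined: grey shank edges in scene rows between head and tip
a=np.load("pics/A2.npy")
for v in(172,174,176):print(v,a[v,303:322].tolist())
print(r.get_state()["tcp_pos"])
th=np.radians(-110.4);ex=np.array([np.cos(th),np.sin(th)]);ey=np.array([-ex[1],ex[0]])
d=(h[0]-t[0])[:2];print('need along stand x,y',d@ex,d@ey)
im=np.load("pics/scene0.npy");print(cv2.cvtColor(im[182:193,303:318],cv2.COLOR_RGB2GRAY))
im=np.load("pics/side0.npy");print(cv2.cvtColor(im[153:166,226:243],cv2.COLOR_RGB2GRAY))
```

```text
(array([0.57235266, 0.04473493, 0.12036924]), [np.float64(0.00025672083521410344), np.float64(0.00025672083521409704)]) (array([0.5716564 , 0.04545299, 0.08631957]), [np.float64(0.001767949900549794), np.float64(0.0017679499005497379)])
172 [[123, 81, 79], [148, 49, 46], [148, 30, 27], [133, 27, 25], [131, 49, 46], [139, 54, 49], [158, 88, 83], [116, 82, 79], [64, 60, 61], [60, 55, 58], [60, 56, 58], [97, 91, 89], [140, 132, 124], [108, 99, 88], [72, 58, 42], [75, 60, 41], [95, 75, 52], [117, 93, 65], [136, 108, 75]]
174 [[93, 31, 31], [107, 18, 15], [117, 21, 18], [128, 24, 21], [136, 25, 22], [141, 26, 24], [118, 29, 27], [77, 47, 49], [59, 54, 57], [60, 56, 58], [58, 55, 57], [108, 74, 71], [156, 96, 90], [176, 129, 120], [183, 155, 146], [185, 161, 152], [162, 147, 137], [147, 138, 127], [105, 95, 84]]
176 [[72, 57, 55], [69, 46, 44], [68, 28, 27], [75, 16, 15], [72, 9, 10], [83, 13, 12], [81, 29, 29], [65, 48, 50], [59, 55, 56], [60, 56, 57], [67, 53, 54], [130, 40, 38], [142, 29, 26], [154, 35, 31], [163, 35, 32], [167, 32, 29], [172, 47, 43], [173, 88, 83], [175, 131, 124]]
[0
[... 1018 characters left out ...]
 75  77  97 129 157 172 174 173 173 172 173 173 166 144 107]
 [ 75  74  76  96 129 154 163 162 160 164 169 173 173 166 143 106  75]
 [ 72  78  98 129 157 162 144 128 126 143 162 172 167 144 105  73  65]
 [ 77 102 134 159 171 163 135 117 118 136 161 165 145 105  74  67  68]
 [100 138 162 170 175 171 160 153 153 159 163 144 106  75  67  69  69]
 [126 164 175 175 178 177 174 173 173 167 144 106  75  66  68  69  72]
 [140 166 173 175 176 176 176 179 173 147 106  75  66  69  70  69  67]
 [143 146 153 158 161 164 169 172 159 114  74  68  68  69  69  67  57]
 [140 124 132 135 139 144 149 149 128  86  66  67  69  72  67  56  43]
 [125 101 110 114 118 123 128 124 100  72  67  70  69  67  57  41  31]]
```

Run:
```python
from h import *
A=r.camera_params("scene");B=r.camera_params("side")
b=np.load("pics/B2.npy");print(cv2.cvtColor(b[138:149:2,226:241],cv2.COLOR_RGB2GRAY))
th=np.radians(-110.4);ex=np.array([np.cos(th),np.sin(th)]);ey=np.array([-ex[1],ex[0]])
for p,t,h in((A,(311.15,178.),(309.35,187.2)),(B,(232.7,146.4),(233.55,158.5))):
    d=(onz(p,h,.087)-onz(p,t,.1217))[:2];print('world',d.round(4),'need stand x,y',(d@ex).round(4),(d@ey).round(4))
    v=proj(p,onz(p,h,.087)+[0,0,.0347]);print('tip should be at',v,'is',t)
```

```text
[[130 136 140 141 137 114  79  68  94 158 202 207 205 204 200]
 [ 97  98  97  98  97  93  80  72  94 157 203 203 183 152 116]
 [ 88  87  87  87  86  88  83  77  80 109 143 132  93  71  68]
 [ 85  84  84  84  83  86  82  78  75  71  70  69  67  71  72]
 [ 93  92  93  98 103 101  89  75  68  64  65  68  69  71  71]
 [ 89  87  89  93  97  94  79  49  45  51  56  60  64  60  59]]
world [0.0004 0.0007] need stand x,y -0.0008 0.0001
tip should be at [310.93911623 177.7570572 ] is (311.15, 178.0)
world [-0.002  0.001] need stand x,y -0.0002 -0.0022
tip should be at [233.43682437 146.57690294] is (232.7, 146.4)
```

```bash
python3 -m pendant '[[[-0.0005,0.0007,0.01,0,0,0,-1],[-0.0005,0.0007,0.02,0,0,0,-1],[-0.0005,0.0007,0.03,0,0,0,-1],[-0.0005,0.0007,0.032,0,0,0,-1],[-0.0005,0.0007,0.032,0,0,0,-1]]]'
python3 -m pendant '[[[0,0,0.001,0,0,0,-1],[0,0,0.002,0,0,0,-1],[0,0,0.003,0,0,0,-1],[0,0,0.004,0,0,0,-1],[0,0,0.004,0,0,0,-1]]]'
```

```text
time_s: 4.25
tcp_pos: [0.5713, 0.0482, 0.3196]
eef_rot: [180.0, 0.0, -110.3]
contact_force: [-0.5, 0.1, -0.5]
gripper_width: 0.0089
gripper_force: 35.0
time_s: 4.75
tcp_pos: [0.5714, 0.048, 0.3164]
eef_rot: [-180.0, 0.1, -110.3]
contact_force: [0.7, 0.1, -1.1]
gripper_width: 0.009
gripper_force: 35.0
```

```bash
python3 -m pendant '[[[0,0,0.001,0,0,0,-1],[0,0,0.001,0,0,0,-1],[0,0,0.002,0,0,0,-1],[0,0,0.002,0,0,0,-1],[0,0,0.002,0,0,0,-1]]]'
```

```text
time_s: 5.25
tcp_pos: [0.5715, 0.048, 0.3144]
eef_rot: [-180.0, 0.1, -110.3]
contact_force: [0.1, -0.3, -0.6]
gripper_width: 0.0089
gripper_force: 35.0
```

```bash
python3 -m pendant '[[[0,0,0.001,0,0,0,-1],[0,0,0.001,0,0,0,-1],[0,0,0.002,0,0,0,-1],[0,0,0.002,0,0,0,-1],[0,0,0.002,0,0,0,-1]]]'
python3 -m pendant '[[[0,0,0.001,0,0,0,-1],[0,0,0.001,0,0,0,-1],[0,0,0.002,0,0,0,-1],[0,0,0.002,0,0,0,-1],[0,0,0.002,0,0,0,-1]]]'
```

```text
time_s: 5.75
tcp_pos: [0.5714, 0.0481, 0.3124]
eef_rot: [-180.0, 0.1, -110.3]
contact_force: [-0.4, -0.3, -1.6]
gripper_width: 0.0088
gripper_force: 35.0
time_s: 6.25
tcp_pos: [0.5714, 0.048, 0.3104]
eef_rot: [-180.0, 0.1, -110.3]
contact_force: [-0.5, -0.7, -1.5]
gripper_width: 0.0087
gripper_force: 35.0
```

```bash
python3 -m pendant '[[[0,0,0.001,0,0,0,-1],[0,0,0.002,0,0,0,-1],[0,0,0.003,0,0,0,-1],[0,0,0.004,0,0,0,-1],[0,0,0.004,0,0,0,-1]]]'
python3 -c "
from h import *
go((.5714,.048,.281),-110.4)
A=r.capture('scene');B=r.capture('side')
np.save('pics/A3.npy',A);np.save('pics/B3.npy',B)
a=cv2.resize(A[150:210,285:335],(400,480),interpolation=2);b=cv2.resize(B[115:175,210:260],(400,480),interpolation=2)
cv2.imwrite('pics/st4.png',np.hstack([a,b])[...,::-1])"
```

```text
time_s: 6.75
tcp_pos: [0.5714, 0.048, 0.3063]
eef_rot: [-180.0, 0.1, -110.3]
contact_force: [-0.3, -1.3, -1.3]
gripper_width: 0.0085
gripper_force: 35.0
shift [0.0001 0.     0.0253] turn [-0.03  0.07  0.08] F [-0.3 -1.3 -1.3] w 0.0085 t 6.75
```

View pics/st4.png

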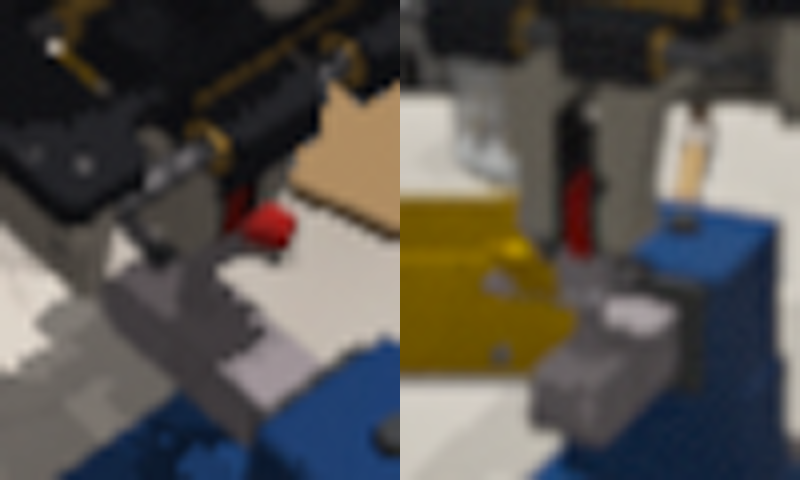

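The pin is going into the hole in both views. In the side view the tab is at native (224,147). I'll check the loop's direction against prediction.

Run:
```python
from h import *
B=r.camera_params("side")
b=np.load("pics/B3.npy");print(blobs(b,'yel',(218,135,232,160),3))
b2=np.load("pics/B2.npy");print(blobs(b2,'yel',(215,120,231,137),3))
s=r.get_state();g=np.array(s["tcp_pos"])-[0,0,.169]
for y in(-90,-100,-110,-120,-130):
    e=np.array([-np.cos(np.radians(y)),-np.sin(np.radians(y)),0])
    for out,up in((58,5),(47,-6)):
        print(y,out,'B3',proj(B,g+e*out/1e3+[0,0,up/1e3]).round(1),'B2',proj(B,g+[0,0,.0464]+e*out/1e3+[0,0,up/1e3]).round(1))
```

```text
[([222.9, 150.4], [218, 140, 14, 20, 188])]
[([224.1, 130.1], [221, 127, 7, 7, 28])]
-90 58 B3 [231.1 148.7] B2 [230.9 131.2]
-90 47 B3 [231.6 151. ] B2 [231.4 133.7]
-100 58 B3 [227.1 148.5] B2 [226.8 130.9]
-100 47 B3 [228.4 150.7] B2 [228.1 133.5]
-110 58 B3 [223.3 147.9] B2 [222.9 130.4]
-110 47 B3 [225.3 150.3] B2 [225.  133.1]
-120 58 B3 [219.8 147.1] B2 [219.3 129.6]
-120 47 B3 [222.5 149.6] B2 [222.1 132.4]
-130 58 B3 [216.8 146. ] B2 [216.2 128.6]
-130 47 B3 [220.1 148.8] B2 [219.6 131.6]
```

The loop direction matches -110°, so I'll keep inserting.

```bash
python3 -m pendant '[[[0,0,0.002,0,0,0,-1],[0,0,0.004,0,0,0,-1],[0,0,0.006,0,0,0,-1],[0,0,0.008,0,0,0,-1],[0,0,0.008,0,0,0,-1]]]'
```

```text
time_s: 7.35
tcp_pos: [0.571, 0.0475, 0.2977]
eef_rot: [180.0, -0.0, -110.3]
contact_force: [-0.3, -5.5, -3.0]
gripper_width: 0.0087
gripper_force: 35.0
```

```bash
python3 -m pendant '[[[0,0,0.002,0,0,0,-1],[0,0,0.004,0,0,0,-1],[0,0,0.006,0,0,0,-1],[0,0,0.008,0,0,0,-1],[0,0,0.008,0,0,0,-1]]]'
```

```text
time_s: 7.85
tcp_pos: [0.571, 0.0474, 0.2896]
eef_rot: [180.0, -0.0, -110.3]
contact_force: [0.3, -5.9, -2.8]
gripper_width: 0.0088
gripper_force: 35.0
```

```bash
python3 -m pendant '[[[0,0,0.001,0,0,0,-1],[0,0,0.002,0,0,0,-1],[0,0,0.003,0,0,0,-1],[0,0,0.004,0,0,0,-1],[0,0,0.004,0,0,0,-1]]]'
```

```text
time_s: 8.35
tcp_pos: [0.571, 0.0473, 0.2859]
eef_rot: [180.0, -0.0, -110.3]
contact_force: [-1.6, -5.4, -0.8]
gripper_width: 0.0091
gripper_force: 35.0
```

```bash
python3 -m pendant '[[[0,0,0.001,0,0,0,-1],[0,0,0.001,0,0,0,-1],[0,0,0.002,0,0,0,-1],[0,0,0.002,0,0,0,-1],[0,0,0.002,0,0,0,-1]]]'
```

```text
time_s: 8.85
tcp_pos: [0.571, 0.0473, 0.2838]
eef_rot: [180.0, -0.0, -110.3]
contact_force: [-1.3, -6.0, -0.7]
gripper_width: 0.0086
gripper_force: 35.0
```

```bash
python3 -m pendant '[[[0.0005,0,0.001,0,0,0,-1],[0.0005,0,0.001,0,0,0,-1],[0.0005,0,0.0015,0,0,0,-1],[0.0005,0,0.0015,0,0,0,-1],[0.0005,0,0.0015,0,0,0,-1]]]'
```

```text
time_s: 9.35
tcp_pos: [0.571, 0.0471, 0.2826]
eef_rot: [180.0, 0.0, -110.3]
contact_force: [-1.5, -5.5, 0.0]
gripper_width: 0.0086
gripper_force: 35.0
```

```bash
python3 -m pendant '[[[0,0,0.0005,0,0,0,-1],[0,0,0.0005,0,0,0,-1],[0,0,0.001,0,0,0,-1],[0,0,0.001,0,0,0,-1],[0,0,0.001,0,0,0,-1]]]'
```

```text
time_s: 9.85
tcp_pos: [0.571, 0.0471, 0.2816]
eef_rot: [180.0, 0.0, -110.3]
contact_force: [-0.0, -5.6, 0.8]
gripper_width: 0.009
gripper_force: 35.0
```

```bash
python3 -m pendant '[[[0,0,0.0005,0,0,0,-1],[0,0,0.0005,0,0,0,-1],[0,0,0.0005,0,0,0,-1],[0,0,0.001,0,0,0,-1],[0,0,0.001,0,0,0,-1]]]'
```

```text
time_s: 10.35
tcp_pos: [0.571, 0.0471, 0.2813]
eef_rot: [-180.0, 0.0, -110.3]
contact_force: [-3.4, -6.3, 6.2]
gripper_width: 0.0087
gripper_force: 35.0
```

```bash
python3 -m pendant '[[[0,0,0.0005,0,0,0,-1],[0,0,0.0005,0,0,0,-1],[0,0,0.0005,0,0,0,-1]]]'
```

```text
time_s: 10.65
tcp_pos: [0.571, 0.0471, 0.2813]
eef_rot: [-180.0, 0.0, -110.3]
contact_force: [-4.9, -6.1, 9.9]
gripper_width: 0.0084
gripper_force: 35.0
```

```bash
python3 -m pendant '[[[0,0,0,0,0,0,-0.3],[0,0,0,0,0,0,-0.3],[0,0,0,0,0,0,-0.3],[0,0,0,0,0,0,-0.3],[0,0,0,0,0,0,-0.3]]]'
python3 -m pendant '[[[0,0,-0.01,0,0,0,-0.3],[0,0,-0.03,0,0,0,-0.3],[0,0,-0.06,0,0,0,-0.3],[0,0,-0.1,0,0,0,-0.3],[0,0,-0.1,0,0,0,-1]]]'
python3 - <<'E'
from h import *
p=r.camera_params("wrist");W=r.capture("wrist");np.save("pics/W4.npy",W);cv2.imwrite("pics/w4.png",W[...,::-1])
for k in('red','yel'):
    for c,s in blobs(W,k,(150,100,350,330),amin=30):print(k,c,s,onz(p,c,.125 if k=='red' else .107).round(4))
E
```

```text
time_s: 11.15
tcp_pos: [0.5714, 0.0478, 0.2803]
eef_rot: [-180.0, 0.1, -110.3]
contact_force: [-0.5, 0.5, -0.3]
gripper_width: 0.0304
gripper_force: 0.0
time_s: 11.65
tcp_pos: [0.5727, 0.0477, 0.3871]
eef_rot: [-179.5, 0.4, -110.3]
contact_force: [0.8, 0.1, 0.0]
gripper_width: 0.0269
gripper_force: 0.0
red [259.0, 192.1] [255, 178, 9, 28, 227] [0.5703 0.0433 0.125 ]
red [190.8, 213.8] [181, 201, 22, 27, 283] [0.6296 0.0415 0.125 ]
yel [259.3, 241.6] [252, 228, 15, 28, 382] [0.5876 0.0921 0.107 ]
```

View pics/w4.png

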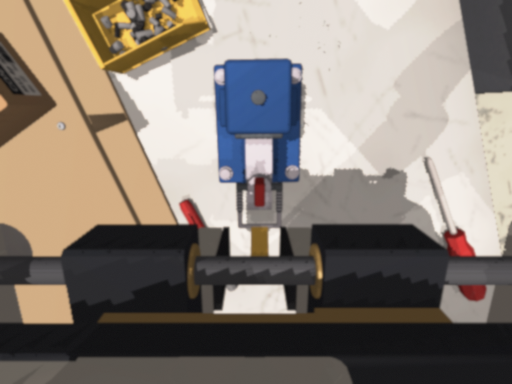

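The wrist view shows the pin seated in line with the stand: plate at (259,192), tab at (259,241), bolt at (258,98), loop still raised. Next I'll move the closed fingertips above the tab.

```bash
python3 -c "
from h import *
go((.5902,.097,.31),-110.4)"
```

```text
shift [-0.0522  0.0004  0.0747] turn [-0.34  0.33  0.1 ] F [ 0.7  0.1 -1.2] w 0.0232 t 11.7
```

```bash
python3 -m pendant '[[[-0.03,0,0,0,0,0,-1],[-0.0525,0,0.01,-0.3,0.3,0,-1],[-0.0525,0,0.04,-0.3,0.3,0,-1],[-0.0525,0,0.07,-0.3,0.3,0,-1],[-0.0525,0,0.075,-0.3,0.3,0,-1]]]' 20
python3 -m pendant '[[[0,0,0.004,0,0,0,-1],[0,0,0.008,0,0,0,-1],[0,0,0.012,0,0,0,-1],[0,0,0.016,0,0,0,-1],[0,0,0.016,0,0,0,-1]]]'
```

```text
time_s: 12.2
tcp_pos: [0.5882, 0.0971, 0.3007]
eef_rot: [179.4, -0.5, -110.3]
contact_force: [-0.5, 0.3, 0.1]
gripper_width: 0.0001
gripper_force: 0.2
time_s: 12.7
tcp_pos: [0.5894, 0.0967, 0.2896]
eef_rot: [179.8, -0.2, -110.3]
contact_force: [0.2, -0.2, -0.7]
gripper_width: 0.0
gripper_force: 0.0
```

```bash
python3 -m pendant '[[[0,0,0.003,0,0,0,-1],[0,0,0.006,0,0,0,-1],[0,0,0.009,0,0,0,-1],[0,0,0.012,0,0,0,-1],[0,0,0.012,0,0,0,-1]]]'
python3 -c "
from h import *
B=r.capture('side');print(blobs(B,'yel',(205,135,232,175),3))
A=r.capture('scene');print(blobs(A,'yel',(280,150,320,210),3))"
```

```text
time_s: 13.2
tcp_pos: [0.5892, 0.0967, 0.2769]
eef_rot: [179.7, -0.2, -110.3]
contact_force: [-0.5, 0.5, 0.8]
gripper_width: 0.0004
gripper_force: 0.0
[([210.2, 151.0], [205, 140, 13, 21, 225]), ([225.0, 164.4], [222, 164, 7, 2, 7])]
[([297.1, 176.3], [294, 174, 7, 6, 27])]
```

```bash
python3 -m pendant '[[[0,0,0.003,0,0,0,-1],[0,0,0.006,0,0,0,-1],[0,0,0.009,0,0,0,-1],[0,0,0.012,0,0,0,-1],[0,0,0.012,0,0,0,-1]]]'
python3 -c "
from h import *
P=np.array([.571,.0455,.096]);o=np.array([.349,.937,0])
def tcp(out,up,t):
    t=np.radians(t);tip=P+o*out/1e3+[0,0,up/1e3];return tip+.178*(o*np.sin(t)+np.array([0,0,np.cos(t)]))
go(tcp(62,5,40),-110.4,40)
go(tcp(57,-10,40),-110.4,40)
B=r.capture('side');print(blobs(B,'yel',(205,135,232,175),3))
"
```

```text
time_s: 13.8
tcp_pos: [0.5891, 0.0967, 0.2649]
eef_rot: [179.7, -0.2, -110.3]
contact_force: [1.1, -0.5, -0.2]
gripper_width: 0.0009
gripper_force: 0.0
shift [-0.1222 -0.0012  0.027 ] turn [ 0.26 39.75  0.18] F [ 1.1 -0.5 -0.2] w 0.0009 t 13.8
shift [-0.1173 -0.0013  0.0421] turn [ 0.26 39.75  0.18] F [ 1.1 -0.5 -0.2] w 0.0009 t 13.8
[([216.1, 135.2], [212, 135, 8, 2, 10]), ([224.0, 136.0], [223, 136, 3, 1, 3]), ([229.5, 137.0], [228, 137, 4, 1, 4]), ([210.0, 153.0], [205, 141, 13, 20, 174]), ([224.0, 168.0], [223, 168, 3, 1, 3])]
```

```bash
python3 -m pendant '[[[0,0,-0.02,0,0,0,-1],[-0.028,0,-0.018,0,8,0,-1],[-0.054,0,-0.013,0,16,0,-1],[-0.080,0,-0.005,0,24,0,-1],[-0.102,0,0.006,0.2,32,0,-1]]]'
cat >> h.py <<'E'
P=np.array([.571,.0455,.096]);o=np.array([.349,.937,0])
def tcp(out,up,t):
    t=np.radians(t);tip=P+o*out/1e3+[0,0,up/1e3];return tip+.178*(o*np.sin(t)+np.array([0,0,np.cos(t)]))
def where():
    s=r.get_state();R=Ro.from_euler('xyz',s["eef_rot"],degrees=True);tip=s["tcp_pos"]+R.apply([0,0,.178])-P
    print('tip out,lat,up mm',np.round(1e3*np.array([tip@o,tip@[.937,-.349,0],tip[2]]),1),'tilt',np.degrees(np.arccos(-R.apply([0,0,1])[2])).round(1))
E
python3 -c "
from h import *
where();go(tcp(60,-2,40),-110.4,40)"
```

```text
time_s: 14.35
tcp_pos: [0.6254, 0.1939, 0.2601]
eef_rot: [-179.9, -32.4, -110.3]
contact_force: [0.3, -0.3, -0.7]
gripper_width: 0.0002
gripper_force: 0.0
tip out,lat,up mm [62.6 -0.2 13.9] tilt 32.4
shift [-0.0298 -0.0008  0.0163] turn [-0.17  7.58  0.09] F [ 0.3 -0.3 -0.7] w 0.0002 t 14.35
```

```bash
python3 -m pendant '[[[-0.03,-0.0008,0.016,-0.1,7.6,0,-1],[-0.03,-0.0008,0.016,-0.1,7.6,0,-1],[-0.03,-0.0008,0.016,-0.1,7.6,0,-1]]]'
python3 -m pendant '[[[-0.002,0,0.003,0,0,0,-1],[-0.004,0,0.006,0,0,0,-1],[-0.006,0,0.009,0,0,0,-1],[-0.0075,0,0.012,0,0,0,-1],[-0.0075,0,0.0125,0,0,0,-1]]]'
python3 -c "
from h import *
where();
for k in ((57,-16),(55.5,-22),(53,-27.5),(50,-32.6)):go(tcp(*k,40),-110.4,40)"
```

```text
time_s: 14.65
tcp_pos: [0.6312, 0.2088, 0.2265]
eef_rot: [179.6, -40.0, -110.0]
contact_force: [0.5, 0.4, 1.3]
gripper_width: 0.0008
gripper_force: 0.0
time_s: 15.15
tcp_pos: [0.6309, 0.2062, 0.2163]
eef_rot: [179.9, -39.6, -110.2]
contact_force: [2.8, 4.7, 2.5]
gripper_width: 0.0007
gripper_force: 2.7
tip out,lat,up mm [ 58.    0.3 -16.8] tilt 39.6
shift [0.0001 0.0001 0.    ] turn [-0.04  0.36  0.12] F [2.8 4.7 2.5] w 0.0007 t 15.15
shift [-0.0025  0.0001  0.0056] turn [-0.04  0.36  0.12] F [2.8 4.7 2.5] w 0.0007 t 15.15
shift [-0.0041  0.0001  0.0114] turn [-0.04  0.36  0.12] F [2.8 4.7 2.5] w 0.0007 t 15.15
shift [-0.0051  0.0001  0.0173] turn [-0.04  0.36  0.12] F [2.8 4.7 2.5] w 0.0007 t 15.15
```

```bash
python3 -m pendant '[[[-0.0005,0,0.0015,0,0,0,-1],[-0.001,0,0.003,0,0,0,-1],[-0.002,0,0.0045,0,0,0,-1],[-0.0025,0,0.006,0,0,0,-1],[-0.0025,0,0.006,0,0,0,-1]]]'
python3 -c "
from h import *
where()"
```

```text
time_s: 15.65
tcp_pos: [0.6303, 0.2048, 0.2096]
eef_rot: [179.9, -39.6, -110.2]
contact_force: [2.8, 4.5, 1.1]
gripper_width: 0.0005
gripper_force: 2.1
tip out,lat,up mm [ 56.4   0.1 -23.5] tilt 39.6
```

```bash
python3 -m pendant '[[[-0.0005,0,0.0015,0,0,0,-1],[-0.001,0,0.003,0,0,0,-1],[-0.0015,0,0.0045,0,0,0,-1],[-0.0015,0,0.006,0,0,0,-1],[-0.0015,0,0.006,0,0,0,-1]]]'
python3 -c "
from h import *
where()
B=r.capture('side');cv2.imwrite('pics/b5.png',cv2.resize(B[90:190,190:290],(600,600),interpolation=2)[...,::-1])"
```

```text
time_s: 16.15
tcp_pos: [0.6289, 0.2016, 0.2036]
eef_rot: [179.8, -39.8, -110.2]
contact_force: [1.7, 3.7, 1.8]
gripper_width: 0.0009
gripper_force: 1.6
tip out,lat,up mm [ 52.6  -0.3 -29.2] tilt 39.8
```

View pics/b5.png

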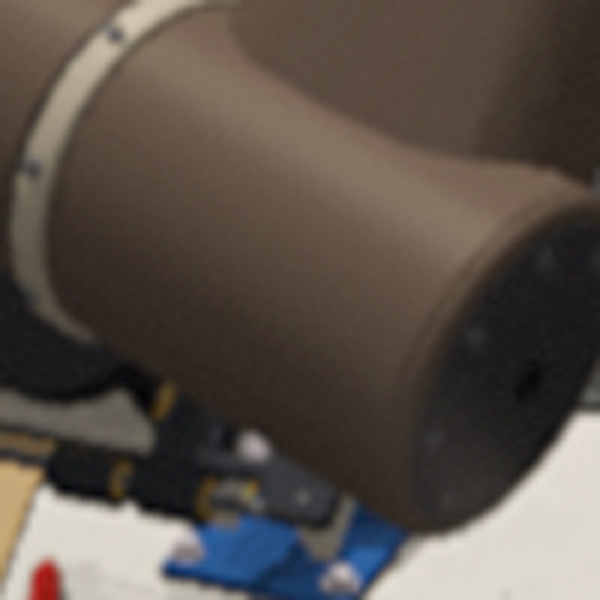

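The arm hides the pin in this view, so I'll continue by force feedback.

```bash
python3 -c "
from h import *
for k in ((50,-32.6),(46.6,-37.5),(42.6,-42),(38,-46),(35,-48.5)):go(tcp(*k,40),-110.4,40)"
```

```text
shift [-0.0009 -0.0002  0.0043] turn [0.05 0.23 0.14] F [1.6 3.2 1.5] w 0.0006 t 16.2
shift [-0.0014 -0.0002  0.0103] turn [0.05 0.23 0.14] F [1.6 3.2 1.5] w 0.0006 t 16.2
shift [-0.0012 -0.0002  0.0163] turn [0.05 0.23 0.14] F [1.6 3.2 1.5] w 0.0006 t 16.2
shift [-0.0003 -0.0002  0.0223] turn [0.05 0.23 0.14] F [1.6 3.2 1.5] w 0.0006 t 16.2
shift [ 0.0004 -0.0002  0.0261] turn [0.05 0.23 0.14] F [1.6 3.2 1.5] w 0.0006 t 16.2
```

```bash
python3 -m pendant '[[[-0.0005,0,0.002,0,0,0,-1],[-0.001,0,0.004,0,0,0,-1],[-0.0012,0,0.006,0,0,0,-1],[-0.0013,0,0.008,0,0,0,-1],[-0.0014,0,0.010,0,0,0,-1]]]'
python3 -c "
from h import *
where()"
```

```text
time_s: 16.7
tcp_pos: [0.6265, 0.1974, 0.1963]
eef_rot: [179.8, -39.8, -110.2]
contact_force: [-11.7, 7.3, 5.1]
gripper_width: 0.0003
gripper_force: 0.5
tip out,lat,up mm [ 47.7  -1.1 -36.5] tilt 39.8
```

```bash
python3 -m pendant '[[[0,0,0.002,0,0,0,-1],[0,0,0.004,0,0,0,-1],[0.0002,0,0.006,0,0,0,-1],[0.0005,0,0.008,0,0,0,-1],[0.0008,0,0.0095,0,0,0,-1]]]'
python3 -c "
from h import *
where()"
```

```text
time_s: 17.2
tcp_pos: [0.623, 0.1905, 0.1877]
eef_rot: [179.6, -39.9, -110.1]
contact_force: [-9.4, 7.1, 3.7]
gripper_width: 0.0007
gripper_force: 0.3
tip out,lat,up mm [ 39.8  -2.4 -44.8] tilt 39.9
```

A lateral force has come on, probably the gripper body brushing the wooden shelf. I'll yield sideways, away from it.

```bash
python3 -m pendant '[[[0,0.003,0,0,0,0,-1],[0,0.006,0,0,0,0,-1],[0,0.008,0,0,0,0,-1],[0,0.008,0,0,0,0,-1]]]'
python3 -c "
from h import *
where();go(tcp(35,-48.5,40),-110.4,40)"
```

```text
time_s: 17.6
tcp_pos: [0.6168, 0.1928, 0.188]
eef_rot: [179.8, -39.8, -110.2]
contact_force: [0.2, 0.2, 0.4]
gripper_width: 0.0002
gripper_force: 0.0
tip out,lat,up mm [ 40.   -8.7 -44.7] tilt 39.8
shift [ 0.001  -0.0085  0.0062] turn [0.09 0.16 0.15] F [0.2 0.2 0.4] w 0.0002 t 17.6
```

```bash
python3 -m pendant '[[[0.0003,0,0.0015,0,0,0,-1],[0.0005,0,0.003,0,0,0,-1],[0.001,0,0.0045,0,0,0,-1],[0.001,0,0.0055,0,0,0,-1],[0.001,0,0.0055,0,0,0,-1]]]'
python3 -c "
from h import *
where()"
```

```text
time_s: 18.1
tcp_pos: [0.6156, 0.1888, 0.1844]
eef_rot: [179.8, -39.8, -110.2]
contact_force: [0.3, 0.2, 0.1]
gripper_width: 0.0004
gripper_force: 0.1
tip out,lat,up mm [ 35.9  -8.4 -48.3] tilt 39.8
```

```bash
python3 -m pendant '[[[0,0,0.0005,0,0,0,-1],[0,0,0.001,0,0,0,-1],[0,0,0.001,0,0,0,-1]]]'
python3 -c "
from h import *
where()"
```

```text
time_s: 18.4
tcp_pos: [0.6154, 0.1884, 0.1837]
eef_rot: [179.8, -39.8, -110.2]
contact_force: [0.4, 0.6, 0.1]
gripper_width: 0.0005
gripper_force: 0.2
tip out,lat,up mm [ 35.5  -8.4 -49. ] tilt 39.8
```

```bash
python3 -m pendant '[[[0,0,0.0005,0,0,0,-1],[0,0,0.001,0,0,0,-1],[0,0,0.0015,0,0,0,-1],[0,0,0.002,0,0,0,-1]]]'
python3 -c "
from h import *
where()
A=r.capture('scene');W=r.capture('wrist')
a=cv2.resize(A[130:250,255:375],(400,400),interpolation=2);w=cv2.resize(W,(400,300));w=np.vstack([w,np.zeros((100,400,3),np.uint8)])
cv2.imwrite('pics/p6.png',np.hstack([a,w])[...,::-1])
print(blobs(W,'yel',amin=20),blobs(A,'yel',(255,150,330,220),3))"
```

```text
time_s: 18.8
tcp_pos: [0.6149, 0.1872, 0.1822]
eef_rot: [179.8, -39.8, -110.2]
contact_force: [-0.4, 0.2, 0.4]
gripper_width: 0.0002
gripper_force: 0.3
tip out,lat,up mm [ 34.1  -8.5 -50.5] tilt 39.8
[([101.2, 42.2], [22, 0, 163, 101, 11590]), ([244.3, 222.5], [229, 219, 27, 14, 159])] [([285.5, 157.7], [275, 150, 24, 16, 74])]
```

```bash
python3 -c "
from h import *
p=r.camera_params('wrist');W=r.capture('wrist')
print(blobs(W,'yel',(190,190,320,260),5))
for th in(.9,1.0,1.1,1.2,1.3,1.37):
    c,s=np.cos(th),np.sin(th)
    q=[]
    for lat in(-8,8):
      for a,b in((58,21),(37,0)):
        X=P+o*(a*c+b*s)/1e3+np.array([.937,-.349,0])*lat/1e3+[0,0,(b*c-a*s)/1e3];q.append(proj(p,X).round(0).tolist())
    print(th,q)
"
```

```text
[([244.3, 222.4], [229, 219, 27, 14, 162])]
0.9 [[255.0, 271.0], [255.0, 210.0], [221.0, 271.0], [223.0, 210.0]]
1.0 [[255.0, 265.0], [255.0, 206.0], [222.0, 265.0], [224.0, 206.0]]
1.1 [[255.0, 259.0], [255.0, 202.0], [223.0, 259.0], [224.0, 202.0]]
1.2 [[255.0, 253.0], [255.0, 197.0], [225.0, 253.0], [225.0, 197.0]]
1.3 [[255.0, 246.0], [255.0, 192.0], [225.0, 246.0], [225.0, 192.0]]
1.37 [[255.0, 241.0], [255.0, 188.0], [226.0, 241.0], [225.0, 188.0]]
```

View pics/p6.png

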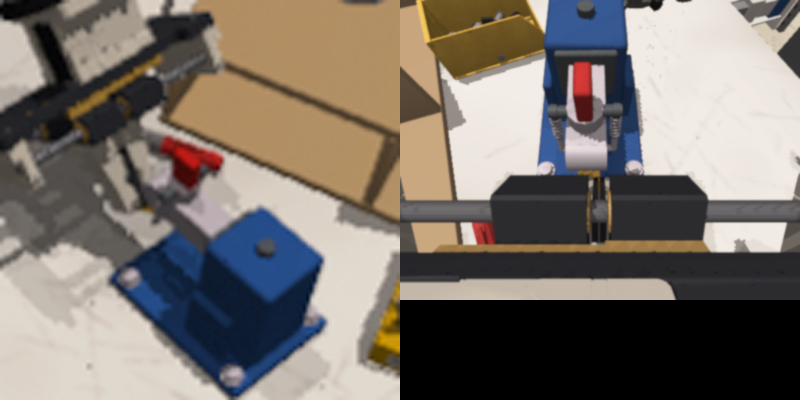

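The wrist view shows the pin seated, the loop's spring arms running down past the tongue's sides, and the tab showing below the nose at native (244,222). I'll push gently on to the stop.

```bash
python3 -m pendant '[[[0,0,0.0005,0,0,0,-1],[0,0,0.001,0,0,0,-1],[0,0,0.0015,0,0,0,-1],[0,0,0.0015,0,0,0,-1]]]'
```

```text
time_s: 19.35
tcp_pos: [0.6147, 0.1865, 0.1813]
eef_rot: [179.8, -39.8, -110.2]
contact_force: [-0.5, 0.9, 2.7]
gripper_width: 0.0001
gripper_force: 1.3
```

```bash
python3 -m pendant '[[[0,0,0.0005,0,0,0,-1],[0,0,0.001,0,0,0,-1],[0,0,0.0015,0,0,0,-1],[0,0,0.0015,0,0,0,-1]]]'
python3 -c "
from h import *
where();W=r.capture('wrist')
print(blobs(W,'yel',(190,190,320,260),5))"
```

```text
time_s: 19.75
tcp_pos: [0.6145, 0.1858, 0.1801]
eef_rot: [179.8, -39.8, -110.2]
contact_force: [0.1, 4.3, 3.3]
gripper_width: 0.0005
gripper_force: 2.5
tip out,lat,up mm [ 32.8  -8.3 -52.7] tilt 39.8
[([245.1, 223.6], [229, 221, 27, 13, 126])]
```

```bash
python3 -m pendant '[[[0,0,0.0003,0,0,0,-1],[0,0,0.0006,0,0,0,-1],[0,0,0.0006,0,0,0,-1]]]'
python3 -c "
from h import *
where();W=r.capture('wrist')
print(blobs(W,'yel',(190,190,320,260),5))"
```

```text
time_s: 20.1
tcp_pos: [0.6143, 0.1854, 0.1796]
eef_rot: [179.8, -39.8, -110.2]
contact_force: [0.4, 5.6, 4.6]
gripper_width: 0.0006
gripper_force: 3.2
tip out,lat,up mm [ 32.4  -8.3 -53.2] tilt 39.8
[([245.3, 223.8], [229, 221, 27, 13, 128])]
```

```bash
python3 -m pendant '[[[0,0,-0.005,0,0,0,-1],[0,0,-0.02,0,0,0,-1],[0,0,-0.05,0,0,0,-1],[0,0,-0.09,0,0,0,-1],[0,0,-0.12,0,0,0,-1]]]'
python3 -m pendant '[[[0,0,0,0,0,0,-1],[0,0,0,0,0,0,-1]]]'
python3 - <<'E'
from h import *
p=r.camera_params('wrist');W=r.capture('wrist');np.save('pics/W7.npy',W)
print('yel',blobs(W,'yel',amin=10));print('red',blobs(W,'red',amin=20))
for th in(0.9,1.1,1.2,1.3,1.37):
    c,s=np.cos(th),np.sin(th)
    print(th,[proj(p,P+o*(a*c+b*s)/1e3+[0,0,(b*c-a*s)/1e3]).round(1).tolist() for a,b in((58,21),(37,0))])
print('grip top, plate',proj(p,P+[0,0,.029]).round(1),'nose end',proj(p,P+o*.028+[0,0,-.021]).round(1))
for n in('scene','side'):
    p=r.camera_params(n);I=r.capture(n);np.save('pics/'+n+'7.npy',I);c,s=np.cos(1.37),np.sin(1.37)
    q=proj(p,P+o*(58*c+21*s)/1e3+[0,0,(21*c-58*s)/1e3]);u,v=q.astype(int);g=proj(p,P+[0,0,.016]);a,b=g.astype(int)
    print(n,'tab pred',q.round(1),blobs(I,'yel',(u-15,v-15,u+16,v+16),3),'grip pred',g.round(1),blobs(I,'red',(a-8,b-9,a+9,b+10),5))
E
```

```text
time_s: 20.65
tcp_pos: [0.6413, 0.2575, 0.2727]
eef_rot: [179.8, -39.8, -110.2]
contact_force: [0.6, -0.5, -0.1]
gripper_width: 0.0002
gripper_force: 0.0
time_s: 20.85
tcp_pos: [0.6407, 0.2568, 0.271]
eef_rot: [179.7, -39.8, -110.2]
contact_force: [-0.2, -1.2, -0.7]
gripper_width: 0.0007
gripper_force: 0.0
yel [([149.1, 57.5], [95, 16, 111, 86, 5657]), ([246.2, 182.0], [239, 172, 16, 21, 310])]
red [([243.4, 110.9], [238, 91, 11, 41, 353]), ([157.5, 218.2], [151, 212, 15, 13, 146]), ([496.2, 251.5], [488, 247, 15, 9, 73])]
0.9 [[244.5, 200.2], [244.9, 167.2]]
1.1 [[244.9, 196.7], [245.1, 163.3]]
1.2 [[245.1, 194.1], [245.2, 160.8]]
1.3 [[245.2, 191.0], [245.3, 158.1]]
1.37 [[245.4, 188.5], [245.3, 156.1]]
grip top, plate [243.3 100.1] nose end [244.5 167.8]
scene tab pred [298.6 190.7] [([297.8, 191.6], [297, 191, 3, 2, 5])] grip pred [310.5 181.2] [([311.0, 176.2], [303, 172, 16, 11, 89])]
side tab pred [228.6 178. ] [([230.6, 174.3], [227, 170, 8, 9, 40])] grip pred [233.5 149.9] []
```

Run:
```python
from h import *
lat=np.array([.937,-.349,0])
def X(a,l,z):return P+o*a/1e3+lat*l/1e3+[0,0,z/1e3]
pw=r.camera_params('wrist');ps=r.camera_params('side')
def bb(p,L):
    q=np.array([proj(p,X(*k)) for k in L]);return q.min(0).round(1),q.max(0).round(1)
pl=[(a,l,z) for a in(-10,10) for l in(-4.5,4.5) for z in(4,29)]
print('plate wrist pred',bb(pw,pl),'meas 238-249, 91-132; side pred',bb(ps,pl))
print('side red',blobs(np.load('pics/side7.npy'),'red',(205,120,260,200),3))
for th in(.9,1.1,1.2,1.3,1.37):
    c,s=np.cos(th),np.sin(th);L=[(a*c+b*s,l,b*c-a*s) for a,b in((58,21),(54.5,24.5)) for l in(-8,8)]
    print(th,'wrist tip rows',bb(pw,L),'side',bb(ps,L))
print('meas wrist x239-255 y172-193; side x227-235 y170-179')
W=np.load('pics/W7.npy');g=cv2.cvtColor(W,cv2.COLOR_RGB2GRAY);print('col246 rows 130-200',g[130:200,246].tolist())
print('nose end pred',[proj(pw,X(16+12*np.cos(t),0,-21+12*np.sin(t)))[1].round(1) for t in(1.57,.8,0,-.4,-.8)])
print('col 226..266 bar? row arms',g[150,215:276].tolist())
```

```text
plate wrist pred (array([236.7,  90.3]), array([250., 133.])) meas 238-249, 91-132; side pred (array([230.3, 143.7]), array([236.7, 155.8]))
side red []
0.9 wrist tip rows (array([234.5, 199.5]), array([254.1, 201.3])) side (array([222.1, 172.3]), array([227.8, 175.1]))
1.1 wrist tip rows (array([235.3, 197.2]), array([254. , 197.8])) side (array([223.3, 174.6]), array([229.1, 177.2]))
1.2 wrist tip rows (array([235.7, 195.1]), array([254. , 195.2])) side (array([224. , 175.5]), array([229.8, 177.9]))
1.3 wrist tip rows (array([236.1, 192. ]), array([254. , 192.5])) side (array([224.8, 176.1]), array([230.7, 178.4]))
1.37 wrist tip rows (array([236.3, 189.5]), array([254. , 190.3])) side (array([225.4, 176.4]), array([231.3, 178.6]))
meas wrist x239-255 y172-193; side x227-235 y170-179
col246 rows 130-200 [36, 42, 66, 89, 89, 80, 77, 75, 74, 75, 75, 79, 95, 123, 153, 181, 196, 200, 200, 201, 203, 207, 211, 212, 210, 206, 198, 191, 181, 172, 162, 153, 145, 137, 130, 122, 113, 100, 89, 79, 74, 75, 81, 91, 103, 112, 115, 114, 115, 114, 114, 114, 114, 114, 114, 115, 116, 121, 135, 160, 167, 145, 102, 74, 98, 144, 188, 214, 222, 222]
nose end pred [np.float64(148.6), np.float64(159.7), np.float64(168.8), np.float64(170.5), np.float64(169.9)]
col 226..266 bar? row arms [83, 84, 84, 83, 79, 77, 78, 80, 81, 79, 77, 75, 75, 88, 126, 171, 198, 206, 206, 205, 204, 202, 203, 200, 195, 191, 190, 192, 196, 202, 204, 203, 202, 201, 201, 200, 201, 204, 205, 204, 203, 201, 194, 177, 143, 92, 50, 46, 60, 73, 79, 79, 73, 62, 51, 47, 47, 47, 47, 48, 54]
```

```bash
python3 -m pendant '[[[0,0,0.03,0,0,0,-1],[0,0,0.06,0,0,0,-1],[0,0,0.09,0,0,0,-1],[0,0,0.112,0,0,0,-1],[0,0,0.115,0,0,0,-1]]]'
python3 -m pendant '[[[0,0,0.002,0,0,0,-1],[0,0,0.003,0,0,0,-1],[0,0,0.004,0,0,0,-1],[0,0,0.005,0,0,0,-1],[0,0,0.005,0,0,0,-1]]]'
python3 -c "
from h import *
where()"
```

```text
time_s: 21.5
tcp_pos: [0.6142, 0.186, 0.1812]
eef_rot: [179.6, -40.0, -110.2]
contact_force: [0.4, 2.4, 4.4]
gripper_width: 0.0005
gripper_force: 1.8
time_s: 22.0
tcp_pos: [0.6144, 0.1858, 0.18]
eef_rot: [179.9, -39.7, -110.2]
contact_force: [-1.1, 3.3, 5.2]
gripper_width: 0.0007
gripper_force: 2.5
tip out,lat,up mm [ 32.8  -8.2 -52.8] tilt 39.7
```

```bash
python3 -m pendant '[[[0,0,0.0005,0,0,0,-1],[0,0,0.001,0,0,0,-1],[0,0,0.001,0,0,0,-1],[0,0,0.001,0,0,0,-1]]]'
python3 -c "
from h import *
p=r.camera_params('wrist');W=r.capture('wrist')
where();print(blobs(W,'yel',(190,190,320,260),5))"
python3 -m pendant '[[[0,0,-0.005,0,0,0,-1],[0,0,-0.02,0,0,0,-1],[0,0,-0.05,0,0,0,-1],[0,0,-0.09,0,0,0,-1],[0,0,-0.12,0,0,0,-1]]]'
python3 -m pendant '[[[0,0,0,0,0,0,-1],[0,0,0,0,0,0,-1]]]'
python3 - <<'E'
from h import *
p=r.camera_params('wrist');W=r.capture('wrist');np.save('pics/W8.npy',W)
print('yel',blobs(W,'yel',(220,150,280,220),10));print('red',blobs(W,'red',(220,60,270,160),20))
c=np.cos;s=np.sin
for th in(1.2,1.3,1.37):
    print(th,[proj(p,P+o*(a*c(th)+b*s(th))/1e3+[0,0,(b*c(th)-a*s(th))/1e3]).round(1).tolist() for a,b in((58,21),(54.5,24.5),(37,0))])
E
```

```text
time_s: 22.4
tcp_pos: [0.6142, 0.1853, 0.1792]
eef_rot: [179.9, -39.7, -110.2]
contact_force: [-2.0, 4.2, 5.2]
gripper_width: 0.0005
gripper_force: 3.3
tip out,lat,up mm [ 32.4  -8.2 -53.7] tilt 39.7
[([244.2, 223.2], [229, 221, 27, 9, 117])]
time_s: 22.95
tcp_pos: [0.6414, 0.2574, 0.2723]
eef_rot: [179.8, -39.8, -110.2]
contact_force: [0.8, -0.3, -0.4]
gripper_width: 0.0009
gripper_force: 0.0
time_s: 23.15
tcp_pos: [0.6406, 0.2565, 0.2704]
eef_rot: [179.8, -39.8, -110.2]
contact_force: [-0.2, 0.0, -1.0]
gripper_width: 0.0007
gripper_force: 0.0
yel [([246.2, 181.7], [239, 172, 16, 20, 304])]
red [([243.8, 109.6], [239, 91, 10, 40, 372])]
1.2 [[245.3, 193.9], [245.2, 193.9], [245.4, 160.5]]
1.3 [[245.5, 190.8], [245.4, 191.2], [245.5, 157.8]]
1.37 [[245.6, 188.3], [245.5, 189.1], [245.6, 155.7]]
```

```bash
python3 -c "
from plant import r
print(r.close_job())"
```

```text
the job is handed in; nothing more can be done
None
```

The job is handed in after about 23 s: the pin sits home in the tongue and, judging by forces and the tab's position (within about 0.1 rad), its loop has snapped closed underneath; the one slip was a 12–14 N sideways touch, probably the gripper body on the wooden shelf.

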